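Take the left-hand-threaded nut and runner stone off a flour mill

ROBOT

A 7-joint arm with a two-finger parallel gripper is mounted at the origin on a cart in front of the work surface, level with it; the furniture and walls round the work are solid. World frame = base frame: x ahead of the robot, y to its left, z up, the work surface at z = 0. Lengths are in m, angles in rad, forces in N, time in s.
With the tool pointing down it reaches from about 0.425 to 0.875 m from the base axis. Payload 4.7 kg.
Tool frame: the origin (TCP) lies midway between the tips of the shut fingers; the grasp point (between the pads) lies 19 mm behind it; x points along the fingers, y is the direction in which the jaws open and shut, and the axes are right-handed (so a half turn about x gives the same grasp; the last joint's range is limited). The gripper opens to 87 mm and grips with 3 to 60 N. Pads are 19 mm wide; open, the fingers measure 117 mm over their backs; the gripper's body (75 mm by 190 mm) begins 51 mm behind the grasp point.
Start: joints at [1.255, 0.321, -0.07, 1.45, 0.023, 1.371, -0.057], TCP at [0.21, -0.615, 0.223] pointing down, gripper open.
Joint ranges: [-2.86, 2.86], [-0.3, 2.09], [-1.38, 1.24], [0.06, 2.45], [-1.56, 4.7], [0.09, 2.05], [-2.69, 2.69]. Speed limits (rad/s): [2.57, 2.57, 3.14, 3.14, 3.14, 3.14, 3.14].

INTERFACE

Orientations are given as a rotation vector (axis times angle).
In Python, from bench import ctrl gives the robot as it stands. The module is installed in compiled form; this text tells all that it offers.
- The arm moves only by the shell command python3 -m jog 'ROWS' [FORCE]. ROWS is JSON, a list of rows, each an object with "rot": the turn, a rotation vector about the tool's x, y, z in units of 5 degrees (1.0 is 5 degrees), a list of three; "travel": the shift along the tool's x, y, z in units of 0.3 m (1.0 is 0.3 m), a list of three; "jaw": the closure, from -1 (fully open) to 1 (shut), so that 0 is half open. In form: [{"rot": [ax, ay, az], "travel": [tx, ty, tz], "jaw": jaw}, ...]. A call has 1 to 8 rows; each row shifts and turns the commanded pose from where the row before left it, along the tool's axes as they then stand; what a row does not reach is not made up. A row lasts 1/10 s, in which the tool goes at most 50 mm and 8.59 degrees, less where a joint would pass 70% of its speed; a pose out of reach is approached as far as the arm can. A call with a number of a shift or a turn outside -1 to 1 is refused whole. A call with a gripper value outside its range is refused whole. The fingers move at their own pace and stop on an object; FORCE is the grip in N (left out, the last holds). Time passes only in rows, so rows that do not move let the fingers close. It gives the time, the measured TCP pose, the force and the opening at its end, in the units of the state.
- ctrl.get_state(): the state, without advancing time (a new reading comes with each control period).
- ctrl.get_image(name): name is "scene" or "top" or "wrist"; returns the picture (420x560x3 uint8, red, green, blue); there is no depth.
- ctrl.camera_model(name): a dict with "mtx" (3x3 intrinsics, pixels), "extrinsics" (4x4, takes a point from world to camera coordinates); the wrist camera has in their place "hand_eye" (4x4, takes a point from camera to tool coordinates, whose origin is the TCP and whose axes are the tool frame's). Camera axes: x right, y up, looking along -z (the intrinsics and any distortion apply to the point x, -y, -z); pixel columns grow to the right and rows downward; lengths in m; the calibration is good to about 2 mm. A picture is of the moment at which its call begins: read the wrist's pose just before it. camera_model takes no time and is no camera call.
- ctrl.close_job(): hands the job in, once; it reports no verdict.
The state is a dict: "time": time; "joint_positions": joint angles; "qd": joint speeds; "joint_torque": joint torques, N m; "position": TCP position; "tool_rot": TCP orientation; "ft_force": force on the tool from outside, world axes, zero at the start; "torque": the same for the moment, N m; "grip_width": opening from 0.0 (shut) to 1.0 (fully open).
Only numpy, scipy, OpenCV 4.12 (cv2) and the standard library are available. Lean on these libraries where they do the work, as an engineer would, in place of code of your own. Each camera call takes 0.05 s, during which the arm holds its last target.

TASK

Open the flour mill for cleaning. Its two-armed hub nut has a left-hand thread: turn it clockwise seen from above (pushing its arms round will do) until it comes free, lift it off the shaft and lay it in the baking tray. Then lift the runner stone off the shaft by its hub and set it down gently, hub up and flat on the floor of the tray beside the nut, and leave the other things on the bench where they are.

Things in the scene. Friction and masses are not known exactly. Their poses are not given: they have to be found in the camera images.
- mill: Stone flour mill, hopper off, fixed: round white housing 160 mm across, steel chamber wall up to 86 mm high, steel spout at the front (local -x) reaching 123 mm from the axis. Origin on the worktop on the axis of its upright steel shaft, z up. The shaft is 25 mm across or less and has a coarse left-hand thread of 9 mm pitch under the nut.
- mill_seat (a point): Point on the shaft's axis, 114 mm above the worktop: the level of the top of the stone's hub, on which the nut sits when screwed down. Turned clockwise (from above) the nut rises 9 mm a turn after some slack at the start; it cannot be pulled off before about 1.3 turns (10 mm of rise), and from 1.5 turns (12 mm) on it is free.
- hub_nut: Dark steel nut, 160 g: round barrel 36 mm across, 29 mm high (a 41 mm flange on its lowest 4 mm), open bore, two arms along local +x and -x, 11 mm thick, reaching 62 mm from the axis, 8 to 24 mm above its underside. Origin: centre of the underside, z up. Starts screwed down; turns clockwise under 1 to 3 N at an arm; anticlockwise it jams within a quarter turn.
- nut_arm (a point): Centre of the round lobe (15 mm across, 19 mm high) at the end of the nut's +x arm, 55 mm from the nut's axis and 17 mm above its underside.
- runner_stone: Grey stone disc with a steel band, 650 g, 133 mm across, 24 mm thick; on top a 68 mm plate and a round aluminium hub 46 mm across, from 27 to 42 mm above the underside. Origin: centre of the underside, z up. It lies loose on the bedstone, 72 mm above the worktop, its bore round the shaft with about 1.5 mm play; it must rise 86 mm straight up to clear the shaft.
- runner_hub (a point): Point on the hub's axis, 34 mm above the stone's underside: mid-height of the part of the hub to grip. With the nut off, the shaft's tip stands 42 mm above the hub's top.
- baking_tray: Small steel baking tray, loose, 290 mm (local x) by 200 mm (local y), rim 21 mm high, walls and floor 4 mm thick. Origin: centre of its underside. It has room for the stone at one end of its length and the nut at the other.
- mill_hopper: The mill's steel hopper, a funnel standing upside down at the back, 160 mm across, 92 mm high, loose; origin at the centre of its underside. To be left alone.
- coriander_jar: Spice jar with a green cap, 45 mm across, 106 mm high, loose, at the back; origin at the centre of its underside. To be left alone.
- small_jar: Small spice jar with a red cap, 38 mm across, 66 mm high, loose, at the back; origin at the centre of its underside. To be left alone.
- shaft_tip (a point): Tip of the mill's upright shaft, on the axis, 156 mm above the worktop (42 mm above mill_seat). The nut turned off its thread still sits round the shaft's plain end, 10 to 16 mm above mill_seat (turned past 2 turns it may slip back a few mm, but stays free), and can tilt a little; lift it 30 mm straight up from there to clear the tip.

How it is judged:
On the way, in this order (a step that is already met when the one before it is completed fails the run):
1. the hub nut has been unscrewed and lifted off the end of the shaft (z of hub_nut in the frame of mill_seat above 0.043 m), for 0.1 s.
2. the hub nut lies in the baking tray, let go (x of hub_nut in the frame of baking_tray between -0.138 and 0.138 m and y of hub_nut in the frame of baking_tray between -0.093 and 0.093 m and z of hub_nut in the frame of baking_tray below 0.027 m and contact force between the fingers and hub_nut below 0.1 N and linear speed of hub_nut below 0.03 m/s), for 0.2 s.
At the end, for the whole second after the job is handed in: The nut lies in the baking tray (inside the rim, not on the stone) and the runner stone lies in it too, hub up, flat (tilt under 0.08 rad) on the tray floor (underside within 5 mm of it), inside the rim; tray level on the worktop; both let go and at rest (x of hub_nut in the frame of baking_tray between -0.138 and 0.138 m and y of hub_nut in the frame of baking_tray between -0.093 and 0.093 m and z of hub_nut in the frame of baking_tray below 0.027 m and x of runner_stone in the frame of baking_tray between -0.085 and 0.085 m and y of runner_stone in the frame of baking_tray between -0.04 and 0.04 m and z of runner_stone in the frame of baking_tray below 0.009 m and angle between runner_stone's own z axis and vertical below 0.08 rad and angle between baking_tray's own z axis and vertical below 0.05 rad and height (world z) of baking_tray below 0.01 m and linear speed of each of hub_nut, runner_stone below 0.02 m/s); the robot touches nothing.
It fails at once if the runner stone is dropped (falls faster than 0.65 m/s out of the fingers, about 22 mm of free fall) (linear speed of runner_stone above 0.65 m/s and contact force between the fingers and runner_stone below 0.1 N).
It fails at once if the hopper or a jar at the back of the bench is shifted by more than 30 mm (distance of any of mill_hopper, coriander_jar, small_jar from where it was at the start of the episode above 0.03 m).
It also fails if it takes over 72 s, if anything falls off the work surface, if the arm or the gripper's body presses on something with over 40 N, if the wrist force passes 120 N, or if a joint passes its speed limit or range.

## Working session

There is one attempt and no reset: what is moved stays moved. The work goes in short steps, Python scripts to look and compute and a shell command to move; the robot and the scene stay as the last step left them, time stands still between calls to the robot, and variables do not carry over. Pictures are saved under pics/ and viewed, and the job is handed in when it is done.

```bash
mkdir -p pics; python3 - <<'E'
from bench import ctrl
import cv2,numpy as np
np.set_printoptions(precision=4,suppress=True)
s=ctrl.get_state();print(s)
for n in("scene","top","wrist"):
    im=ctrl.get_image(n);cv2.imwrite(f"pics/{n}0.png",im[:,:,::-1]);print(n,ctrl.camera_model(n))
E
```

```text
{'time': 0.0, 'joint_positions': array([ 1.2551,  0.3218, -0.0701,  1.4516,  0.0226,  1.3708, -0.0569]), 'qd': array([ 0.0003,  0.0013,  0.0002,  0.0007, -0.001 , -0.0001,  0.0021]), 'joint_torque': array([ -0.0002, -49.1287,  -0.4039, -31.2531,  -0.064 ,   0.0435,
         0.0002]), 'position': array([ 0.2103, -0.6145,  0.2215]), 'tool_rot': array([ 2.0431,  0.342 , -2.044 ]), 'ft_force': array([-0.217 , -0.4872,  0.1592]), 'torque': array([ 0.0454, -0.017 , -0.044 ]), 'grip_width': 1.0010825946219657}
scene {'mtx': array([[441.5959,   0.    , 286.0923],
       [  0.    , 441.5959, 215.9205],
       [  0.    ,   0.    ,   1.    ]]), 'extrinsics': array([[-0.7792, -0.6264, -0.0207,  0.469 ],
       [ 0.4329, -0.5618,  0.705 , -0.4341],
       [-0.4532,  0.5403,  0.7089, -0.6143],
       [ 0.    ,  0.    ,  0.    ,  1.    ]])}
top {'mtx': array([[518.4819,   0.    , 272.0768],
       [  0.    , 518.4819, 211.8312],
       [  0.    ,   0.    ,   1.    ]]), 'extrinsics': array([[-0.0155, -0.9998, -0.0137, -0.0732],
       [ 0.9903, -0.0172,  0.1378, -0.6631],
       [-0.138 , -0.0114,  0.9904, -1.0197],
       [ 0.    ,  0.    ,  0.    ,  1.    ]])}
wrist {'mtx': array([[297.0186,   0.    , 279.9464],
       [  0.    , 297.0186, 208.2185],
       [  0.    ,   0.    ,   1.    ]]), 'hand_eye': array([[ 0.0002,  0.2461, -0.9692, -0.1613],
       [ 1.    ,  0.0004,  0.0003, -0.0002],
       [ 0.0005, -0.9692, -0.2461, -0.067 ],
       [ 0.    ,  0.    ,  0.    ,  1.    ]])}
```

View pics/scene0.png

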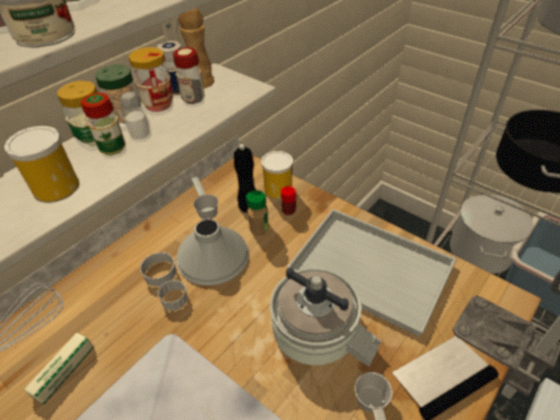

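View pics/top0.png

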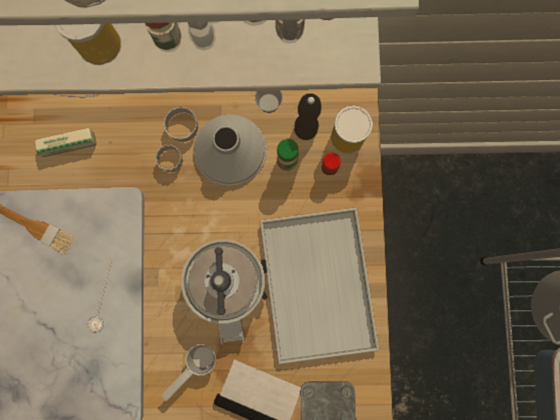

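View pics/wrist0.png

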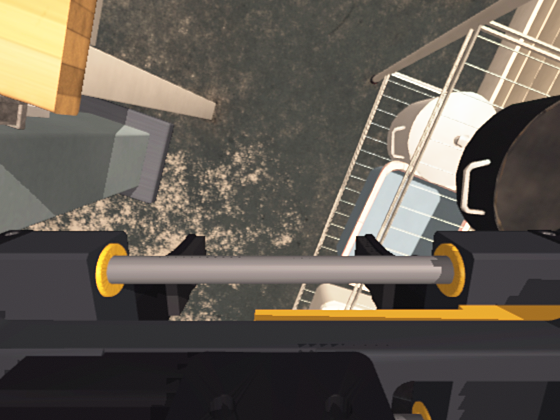

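The scene camera shows the mill with nut arms at about (316,290) and the tray behind and to its right. In the top view the nut is at about (220,282), its arms run up-down, and the tray corners are near (262,219), (356,211), (376,352) and (280,362). I'll enlarge the top view to read these more precisely.

```bash
cat > h.py <<'E'
from bench import ctrl
import cv2,numpy as np
from scipy.spatial.transform import Rotation as R
np.set_printoptions(precision=4,suppress=True)
def ray(name,px):
    m=ctrl.camera_model(name);K=m["mtx"];
    d=np.array([(px[0]-K[0,2])/K[0,0],-(px[1]-K[1,2])/K[1,1],-1.])
    if name=="wrist":
        s=ctrl.get_state();T=np.eye(4);T[:3,:3]=R.from_rotvec(s["tool_rot"]).as_matrix();T[:3,3]=s["position"];T=T@m["hand_eye"]
    else: T=np.linalg.inv(m["extrinsics"])
    return T[:3,3],T[:3,:3]@d
def at(name,px,z):
    o,d=ray(name,px);return o+d*(z-o[2])/d[2]
def proj(name,P):
    m=ctrl.camera_model(name)
    if name=="wrist":
        s=ctrl.get_state();T=np.eye(4);T[:3,:3]=R.from_rotvec(s["tool_rot"]).as_matrix();T[:3,3]=s["position"];E=np.linalg.inv(T@m["hand_eye"])
    else: E=m["extrinsics"]
    p=E[:3,:3]@np.array(P)+E[:3,3];K=m["mtx"]
    return np.array([K[0,2]+K[0,0]*p[0]/-p[2],K[1,2]-K[1,1]*p[1]/-p[2]])
def snap(name,fn,box=None,k=1):
    im=ctrl.get_image(name)[:,:,::-1]
    cv2.imwrite(f"pics/{fn}_full.png",im)
    if box: x0,y0,x1,y1=box;im=im[y0:y1,x0:x1]
    cv2.imwrite(f"pics/{fn}.png",cv2.resize(im,None,fx=k,fy=k,interpolation=cv2.INTER_CUBIC))
E
python3 - <<'E'
import cv2
im=cv2.imread("pics/top0.png");cv2.imwrite("pics/t1.png",cv2.resize(im[200:380,170:390],None,fx=3.3,fy=3.3,interpolation=cv2.INTER_CUBIC))
im=cv2.imread("pics/scene0.png");cv2.imwrite("pics/s1.png",cv2.resize(im[240:380,240:400],None,fx=4,fy=4,interpolation=cv2.INTER_CUBIC))
E
```

```text
(no output)
```

View pics/t1.png

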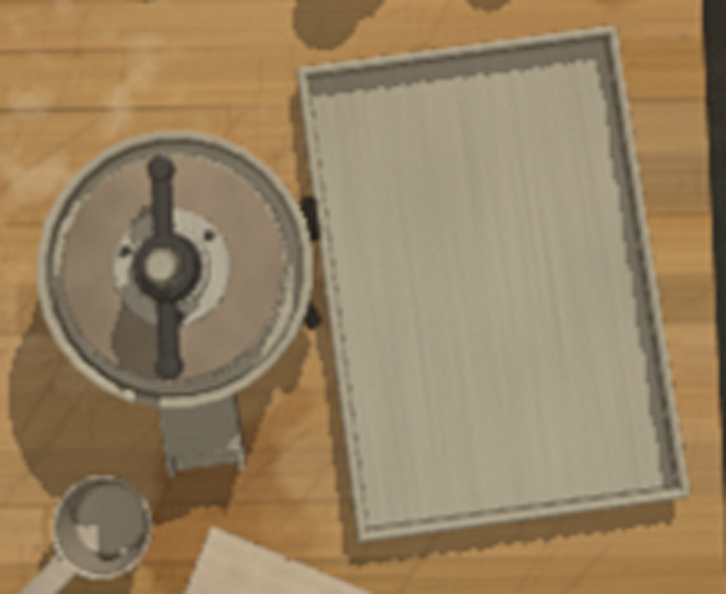

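View pics/s1.png

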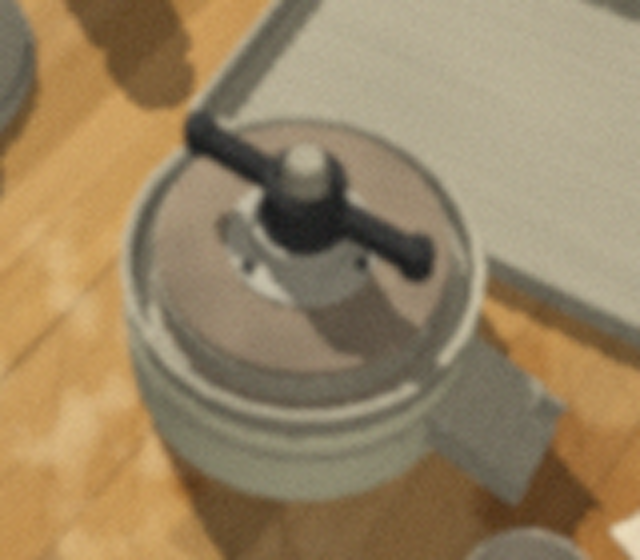

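```bash
python3 - <<'E'
from h import *
f=lambda x,y:(170+x/3.3,200+y/3.3)
for n,p,z in [("lobeA",(161,167),.1405),("lobeB",(169,370),.1405),("tip",(162,262),.156),("rim",(176,268),.086)]+[("c",c,.021) for c in [(302,70),(615,30),(687,494),(363,540)]]:
    print(n,at("top",f(*p),z))
C=np.array([at("top",f(*c),.021)[:2] for c in [(302,70),(615,30),(687,494),(363,540)]])
print("tray",C.mean(0),[np.linalg.norm(C[i]-C[i-1]) for i in range(4)], C[0]-C[3])
g=lambda x,y:(240+x/4,240+y/4)
for n,p,z in [("lobeA",(203,125),.1405),("lobeB",(413,252),.1405),("tip",(307,152),.156)]: print(n,at("scene",g(*p),z))
print(at("top",(220,150),0),at("top",(288,150),.1),at("top",(331,160),.066))
E
```

```text
lobeA [0.5777 0.0146 0.1405]
lobeB [0.4656 0.0104 0.1405]
tip [0.5247 0.0124 0.156 ]
rim [0.5218 0.0122 0.086 ]
c [ 0.6457 -0.0614  0.021 ]
c [ 0.6679 -0.2608  0.021 ]
c [ 0.3801 -0.2939  0.021 ]
c [ 0.3555 -0.095   0.021 ]
tray [ 0.5123 -0.1778] [np.float64(0.2921736411933182), np.float64(0.20065375989362352), np.float64(0.2896780342412353), np.float64(0.20041770205240397)] [0.2902 0.0337]
lobeA [0.5743 0.0169 0.1405]
lobeB [0.4667 0.0152 0.1405]
tip [0.5238 0.0106 0.156 ]
[0.8063 0.0279 0.    ] [ 0.7772 -0.1182  0.1   ] [ 0.7635 -0.2061  0.066 ]
```

```bash
python3 - <<'E'
from h import *
s=ctrl.get_state();print(R.from_rotvec(s["tool_rot"]).as_matrix())
E
```

```text
[[-0.0006  0.3238 -0.9461]
 [ 0.0013 -0.9461 -0.3238]
 [-1.     -0.0015  0.0001]]
```

```bash
python3 -m jog '[{"rot":[0,0,0],"travel":[0,-0.16,0],"jaw":1},{"rot":[0,0,0],"travel":[0,-0.16,0],"jaw":1},{"rot":[0,0,0],"travel":[0,-0.11,0],"jaw":1},{"rot":[-1,0,0],"travel":[0,0,-0.15],"jaw":1},{"rot":[-1,0,0],"travel":[0,0,-0.15],"jaw":1},{"rot":[-1,0,0],"travel":[0,0,-0.15],"jaw":1},{"rot":[-1,0,0],"travel":[0,0,-0.15],"jaw":1},{"rot":[-1,0,0],"travel":[0,0,-0.15],"jaw":1}]' 20
```

```text
time: 0.95
position: [0.3655, -0.384, 0.2224]
tool_rot: [1.77, 0.717, -1.77]
ft_force: [0.8, 0.1, -0.6]
grip_width: 0.354
```

```bash
python3 -m jog '[{"rot":[-1,0,0],"travel":[0,0,-0.15],"jaw":1},{"rot":[-1,0,0],"travel":[0,0,-0.15],"jaw":1},{"rot":[-1,0,0],"travel":[0,0,-0.15],"jaw":1},{"rot":[-1,0,0],"travel":[0,0,-0.15],"jaw":1},{"rot":[-1,0,0],"travel":[0,0,-0.15],"jaw":1},{"rot":[-1,0,0],"travel":[0,0,-0.15],"jaw":1},{"rot":[-1,0,0],"travel":[0,0,-0.15],"jaw":1},{"rot":[-1,0,0],"travel":[0,0,-0.15],"jaw":1}]' 20
python3 -m jog '[{"rot":[-1,0,0],"travel":[0,0,0],"jaw":1},{"rot":[0,0,0],"travel":[0,0,0],"jaw":1}]'
python3 - <<'E'
from h import *
snap("wrist","w1")
s=ctrl.get_state();print(s["time"],s["position"],s["joint_positions"]);print(R.from_rotvec(s["tool_rot"]).as_matrix())
for p in [(.577,.0146,.1405),(.4656,.0104,.1405),(.5225,.0122,.156)]: print(proj("wrist",p))
E
```

```text
time: 1.75
position: [0.5335, -0.0736, 0.2223]
tool_rot: [1.285, 1.159, -1.285]
ft_force: [0.3, 0.2, 0.3]
grip_width: 0.006
time: 1.95
position: [0.5331, -0.0737, 0.2224]
tool_rot: [1.22, 1.202, -1.221]
ft_force: [-0.7, -0.5, -0.7]
grip_width: 0.004
2.0 [ 0.5329 -0.0755  0.2223] [ 0.6786  0.1247 -0.6328  1.7106  0.0765  1.3314  0.0106]
[[-0.0006  0.9998 -0.0207]
 [-0.0007 -0.0207 -0.9998]
 [-1.     -0.0006  0.0007]]
[334.5642 100.8798]
[191.24   109.7952]
[263.1078 103.8588]
```

View pics/w1.png

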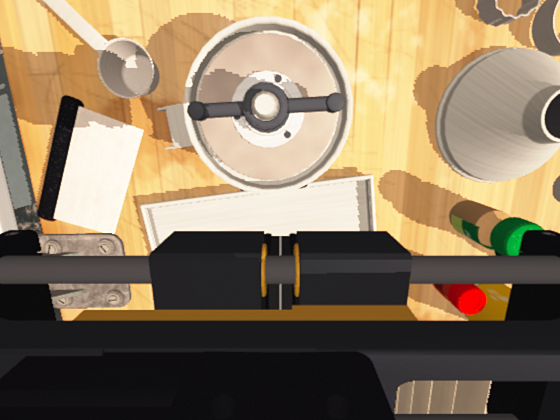

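```bash
python3 - <<'E'
from h import *
for p,z in [((335.5,102),.1405),((199,110),.1405),((265,104),.156)]: print(at("wrist",p,z))
E
```

```text
[0.5777 0.0138 0.1405]
[0.4716 0.0101 0.1405]
[0.5239 0.0121 0.156 ]
```

```bash
python3 -m jog '[{"rot":[0,0,0],"travel":[0,-0.08,-0.1],"jaw":1},{"rot":[0,0,0],"travel":[0,-0.075,-0.1],"jaw":1},{"rot":[0,0,0],"travel":[0.12,0,0],"jaw":1},{"rot":[0,0,0],"travel":[0.12,0,0],"jaw":1},{"rot":[0,0,0],"travel":[0.1,0,0],"jaw":1},{"rot":[0,0,0],"travel":[0,0,0],"jaw":1}]' 20
python3 - <<'E'
import numpy as np
a=np.radians(215-np.arange(0,33)*20);x=.045*np.cos(a);y=.045*np.sin(a)
c,s_=np.cos(np.radians(-1.2)),np.sin(np.radians(-1.2))
for i in range(32):
    d=np.array([x[i+1]-x[i],y[i+1]-y[i]]);print(i,"ty %.3f tz %.3f"%((d@[c,s_])/.3,(d@[s_,-c])/.3))
E
```

```text
time: 2.6
position: [0.4842, -0.0161, 0.1167]
tool_rot: [1.223, 1.204, -1.232]
ft_force: [-0.1, 0.1, -0.4]
grip_width: 0.005
0 ty -0.023 tz -0.047
1 ty -0.006 tz -0.052
2 ty 0.012 tz -0.051
3 ty 0.029 tz -0.043
4 ty 0.042 tz -0.031
5 ty 0.050 tz -0.015
6 ty 0.052 tz 0.003
7 ty 0.048 tz 0.021
8 ty 0.038 tz 0.036
9 ty 0.023 tz 0.047
10 ty 0.006 tz 0.052
11 ty -0.012 tz 0.051
12 ty -0.029 tz 0.043
13 ty -0.042 tz 0.031
14 ty -0.050 tz 0.015
15 ty -0.052 tz -0.003
16 ty -0.048 tz -0.021
17 ty -0.038 tz -0.036
18 ty -0.023 tz -0.047
19 ty -0.006 tz -0.052
20 ty 0.012 tz -0.051
21 ty 0.029 tz -0.043
22 ty 0.042 tz -0.031
23 ty 0.050 tz -0.015
24 ty 0.052 tz 0.003
25 ty 0.048 tz 0.021
26 ty 0.038 tz 0.036
27 ty 0.023 tz 0.047
28 ty 0.006 tz 0.052
29 ty -0.012 tz 0.051
30 ty -0.029 tz 0.043
31 ty -0.042 tz 0.031
```

```bash
python3 -m jog '[{"rot":[0,0,0],"travel":[-0.01,-0.015,-0.055],"jaw":1},{"rot":[0,0,0],"travel":[0,-0.006,-0.052],"jaw":1},{"rot":[0,0,0],"travel":[0,0.012,-0.051],"jaw":1},{"rot":[0,0,0],"travel":[0,0.029,-0.043],"jaw":1},{"rot":[0,0,0],"travel":[0,0.042,-0.031],"jaw":1},{"rot":[0,0,0],"travel":[0,0.05,-0.015],"jaw":1},{"rot":[0,0,0],"travel":[0,0.052,0.003],"jaw":1},{"rot":[0,0,0],"travel":[0,0.048,0.021],"jaw":1}]' 20
python3 - <<'E'
from h import *
snap("top","t2",(170,220,270,360),4)
E
```

```text
time: 3.4
position: [0.5544, 0.0534, 0.1264]
tool_rot: [1.225, 1.198, -1.22]
ft_force: [-1.2, 0.1, 0.5]
grip_width: 0.005
```

View pics/t2.png

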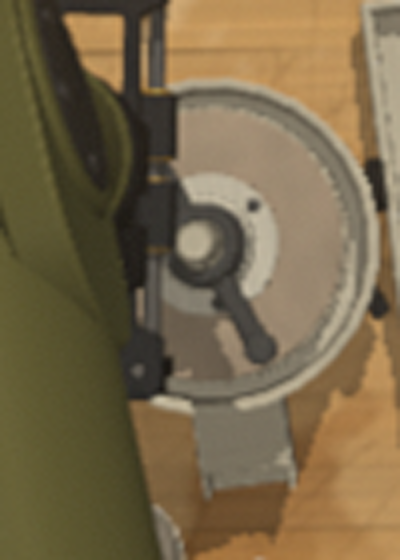

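```bash
python3 -m jog '[{"rot":[0,0,0],"travel":[0.012,0.028,0.044],"jaw":1},{"rot":[0,0,0],"travel":[0,0.017,0.051],"jaw":1},{"rot":[0,0,0],"travel":[0,0.006,0.052],"jaw":1},{"rot":[0,0,0],"travel":[0,-0.012,0.051],"jaw":1},{"rot":[0,0,0],"travel":[0,-0.029,0.043],"jaw":1},{"rot":[0,0,0],"travel":[0,-0.042,0.031],"jaw":1},{"rot":[0,0,0],"travel":[0,-0.05,0.015],"jaw":1},{"rot":[0,0,0],"travel":[0,-0.052,-0.003],"jaw":1}]' 20
python3 -c "
import numpy as np
for k in (16,24,32):
  a=np.radians(215-20*k);print(.5235+.045*np.cos(a),.012+.045*np.sin(a))"
```

```text
time: 4.25
position: [0.5105, -0.036, 0.1203]
tool_rot: [1.226, 1.197, -1.226]
ft_force: [0.8, 0.0, 0.2]
grip_width: 0.005
0.5118531429703865 -0.03146666218300807
0.5195779915763553 0.05682876141412854
0.5425178217783314 -0.028783850416649253
```

```bash
python3 -m jog '[{"rot":[0,0,0],"travel":[-0.005,-0.046,-0.028],"jaw":1},{"rot":[0,0,0],"travel":[0,-0.038,-0.041],"jaw":1},{"rot":[0,0,0],"travel":[0,-0.023,-0.047],"jaw":1},{"rot":[0,0,0],"travel":[0,-0.006,-0.052],"jaw":1},{"rot":[0,0,0],"travel":[0,0.012,-0.051],"jaw":1},{"rot":[0,0,0],"travel":[0,0.029,-0.043],"jaw":1},{"rot":[0,0,0],"travel":[0,0.042,-0.031],"jaw":1},{"rot":[0,0,0],"travel":[0,0.05,-0.015],"jaw":1}]' 20
python3 - <<'E'
from h import *
snap("scene","s3",(200,200,420,380),3)
E
```

```text
time: 5.05
position: [0.5182, 0.0608, 0.1215]
tool_rot: [1.221, 1.201, -1.223]
ft_force: [-1.4, -1.0, 0.5]
grip_width: 0.002
```

View pics/s3.png

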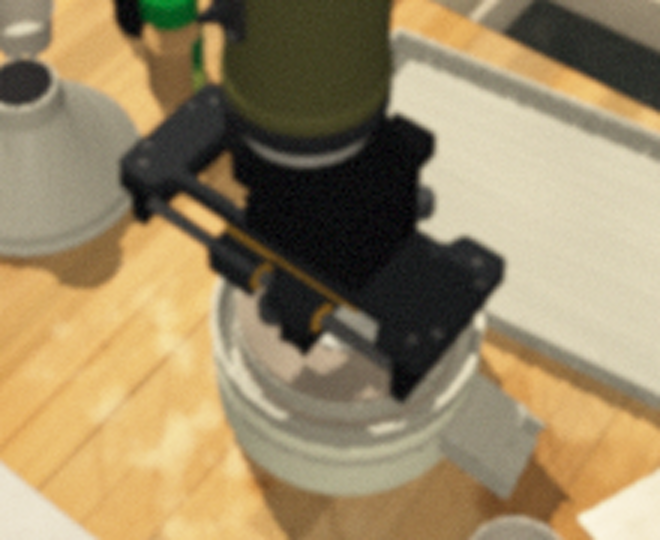

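```bash
python3 -m jog '[{"rot":[0,0,0],"travel":[-0.005,0.052,0.014],"jaw":1},{"rot":[0,0,0],"travel":[0,0.048,0.021],"jaw":1},{"rot":[0,0,0],"travel":[0,0.038,0.036],"jaw":1},{"rot":[0,0,0],"travel":[0,0.023,0.047],"jaw":1},{"rot":[0,0,0],"travel":[0,0.006,0.052],"jaw":1},{"rot":[0,0,0],"travel":[0,-0.012,0.051],"jaw":1},{"rot":[0,0,0],"travel":[0,-0.029,0.043],"jaw":1},{"rot":[0,0,0],"travel":[0,-0.042,0.031],"jaw":1}]' 20
python3 -m jog '[{"rot":[0,0,0],"travel":[0,0.04,-0.02],"jaw":1},{"rot":[0,0,0],"travel":[-0.14,0,0],"jaw":0},{"rot":[0,0,0],"travel":[-0.14,0,0.15],"jaw":-1},{"rot":[0,0,0],"travel":[0,0,0.1],"jaw":-1},{"rot":[0,0,0],"travel":[0,0,0],"jaw":-1}]' 20
python3 - <<'E'
from h import *
snap("wrist","w4");snap("top","t4",(170,220,270,360),4)
s=ctrl.get_state();print(s["time"],s["position"],s["joint_positions"])
E
```

```text
time: 5.9
position: [0.5418, -0.0322, 0.1229]
tool_rot: [1.225, 1.199, -1.225]
ft_force: [0.4, -0.4, -0.6]
grip_width: 0.003
time: 6.4
position: [0.5535, -0.0974, 0.2002]
tool_rot: [1.228, 1.192, -1.23]
ft_force: [0.2, -0.4, 0.1]
grip_width: 0.286
6.5 [ 0.5529 -0.0918  0.199 ] [ 0.7282  0.2016 -0.688   1.6904  0.1324  1.2969 -0.0075]
```

View pics/w4.png

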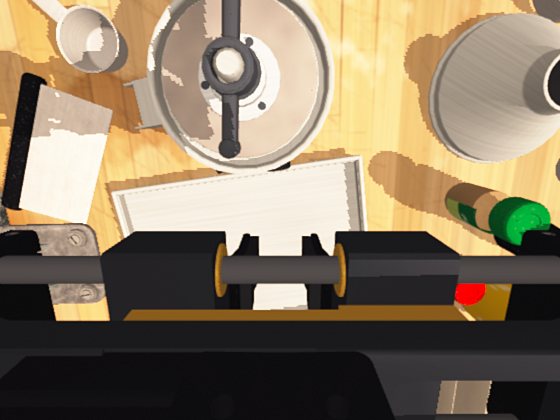

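View pics/t4.png

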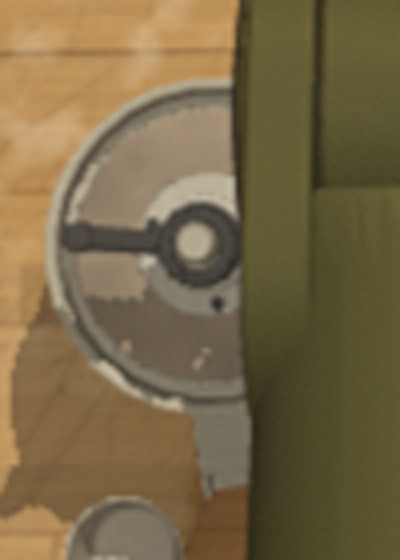

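```bash
python3 -m jog '[{"rot":[0,0,0],"travel":[0,-0.035,-0.114],"jaw":-1},{"rot":[0,0,0],"travel":[0,-0.035,-0.115],"jaw":-1},{"rot":[0,0,0],"travel":[0,-0.035,-0.115],"jaw":-1},{"rot":[0,0,0],"travel":[0,0,0],"jaw":-1},{"rot":[0,0,0],"travel":[0,0,0],"jaw":-1}]' 20
python3 - <<'E'
from h import *
s=ctrl.get_state();print(s["time"],s["position"],R.from_rotvec(s["tool_rot"]).as_matrix()[:,1])
E
```

```text
time: 7.0
position: [0.5231, 0.015, 0.1989]
tool_rot: [1.22, 1.202, -1.221]
ft_force: [0.2, -1.2, -0.6]
grip_width: 0.841
7.0 [0.5231 0.015  0.1989] [ 0.9999 -0.0152 -0.0001]
```

```bash
python3 -m jog '[{"rot":[0,0,0],"travel":[0.08,0,0.01],"jaw":-1},{"rot":[0,0,0],"travel":[0.08,0,0],"jaw":-1},{"rot":[0,0,0],"travel":[0.05,0,0],"jaw":-1},{"rot":[0,0,0],"travel":[0,0,0],"jaw":0.5}]' 25
python3 -m jog '[{"rot":[0,0,0],"travel":[0,0,0],"jaw":1},{"rot":[0,0,0],"travel":[0,0,0],"jaw":1},{"rot":[0,0,0],"travel":[0,0,0],"jaw":1},{"rot":[0,0,0],"travel":[0,0,0],"jaw":1}]' 25
python3 - <<'E'
from h import *
snap("wrist","w5")
E
```

```text
time: 7.4
position: [0.5218, 0.0095, 0.1337]
tool_rot: [1.222, 1.204, -1.227]
ft_force: [-0.0, 0.7, 0.2]
grip_width: 0.962
time: 7.8
position: [0.5239, 0.0102, 0.1368]
tool_rot: [1.224, 1.199, -1.223]
ft_force: [-0.8, -0.3, 0.3]
grip_width: 0.63
```

View pics/w5.png

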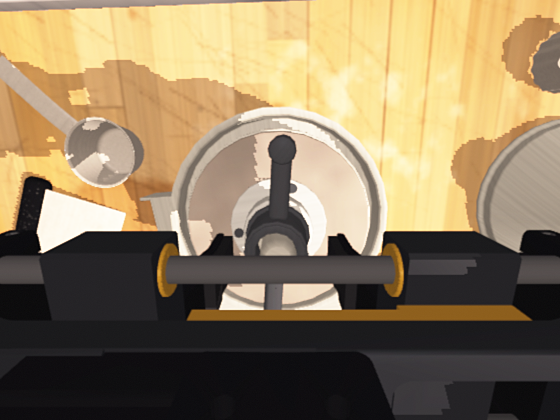

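The wrist view shows the nut centred between the fingers, with its lobe at (282,150) and its arms perpendicular to the jaws. I'll keep closing.

```bash
python3 -m jog '[{"rot":[0,0,0],"travel":[0,0,0],"jaw":1},{"rot":[0,0,0],"travel":[0,0,0],"jaw":1},{"rot":[0,0,0],"travel":[0,0,0],"jaw":1},{"rot":[0,0,0],"travel":[0,0,0],"jaw":1},{"rot":[0,0,0],"travel":[0,0,0],"jaw":1},{"rot":[0,0,0],"travel":[0,0,0],"jaw":1}]' 25
```

```text
time: 8.45
position: [0.5228, 0.0102, 0.1359]
tool_rot: [1.223, 1.201, -1.224]
ft_force: [-3.7, -0.6, 1.9]
grip_width: 0.395
```

Width 0.395 × 87 ≈ 34–36 mm, which fits the barrel. I'll lift slowly.

```bash
python3 -m jog '[{"rot":[0,0,0],"travel":[-0.02,0,0],"jaw":1},{"rot":[0,0,0],"travel":[-0.03,0,0],"jaw":1},{"rot":[0,0,0],"travel":[-0.04,0,0],"jaw":1},{"rot":[0,0,0],"travel":[-0.05,0,0],"jaw":1}]' 25
python3 -m jog '[{"rot":[0,0,0],"travel":[-0.06,0,0],"jaw":1},{"rot":[0,0,0],"travel":[-0.06,0,0],"jaw":1},{"rot":[0,0,0],"travel":[0,0,0],"jaw":1}]' 25
python3 - <<'E'
from h import *
snap("scene","s6",(180,170,420,350),3);snap("wrist","w6")
E
```

```text
time: 8.85
position: [0.5238, 0.0103, 0.1795]
tool_rot: [1.224, 1.199, -1.222]
ft_force: [1.1, 0.1, -1.6]
grip_width: 0.396
time: 9.15
position: [0.5258, 0.0105, 0.2181]
tool_rot: [1.226, 1.194, -1.218]
ft_force: [-0.2, -0.1, -2.2]
grip_width: 0.39
```

View pics/s6.png

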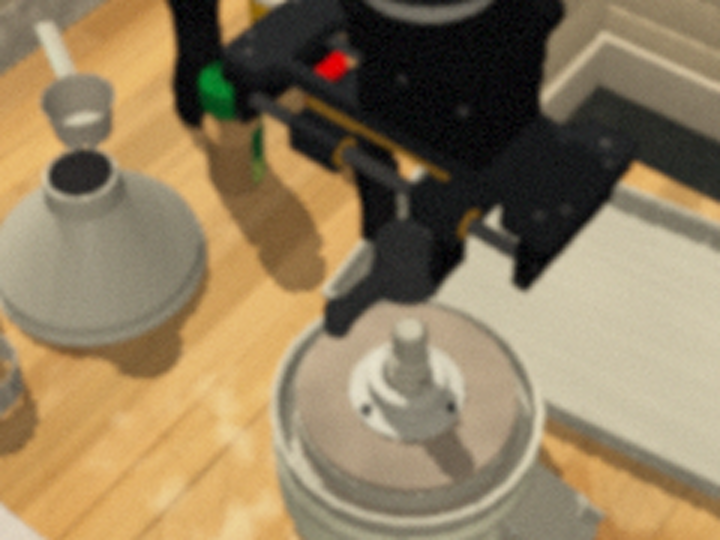

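View pics/w6.png

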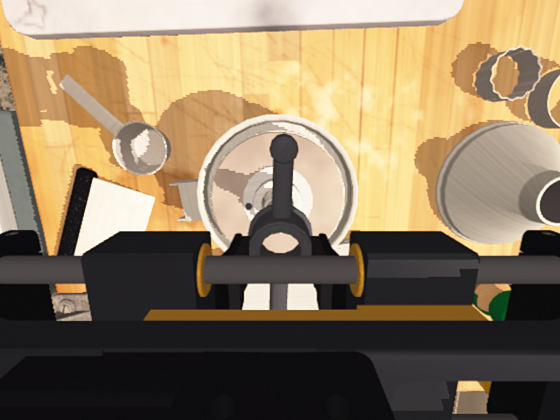

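The nut is clear of the shaft: the bare shaft tip is at (408,330) in the scene crop, with the nut held above it. Next it goes over the near end of the tray.

```bash
python3 -m jog '[{"rot":[0,0,0],"travel":[0,-0.03,0.09],"jaw":1},{"rot":[0,0,0],"travel":[0,-0.057,0.115],"jaw":1},{"rot":[0,0,0],"travel":[0,-0.057,0.115],"jaw":1},{"rot":[0,0,0],"travel":[0,-0.057,0.115],"jaw":1},{"rot":[0,0,0],"travel":[0,-0.057,0.115],"jaw":1},{"rot":[0,0,0],"travel":[0,-0.057,0.115],"jaw":1},{"rot":[0,0,0],"travel":[0.05,0,0],"jaw":1},{"rot":[0,0,0],"travel":[0,0,0],"jaw":1}]' 25
python3 - <<'E'
from h import *
snap("wrist","w7")
s=ctrl.get_state();print(s["time"],s["position"],s["joint_positions"])
E
```

```text
time: 10.05
position: [0.4228, -0.1878, 0.1967]
tool_rot: [1.225, 1.203, -1.227]
ft_force: [0.7, 1.3, -2.5]
grip_width: 0.391
10.1 [ 0.424  -0.1868  0.1977] [ 0.9175 -0.0456 -0.5388  1.908  -0.0254  1.2759  0.3671]
```

View pics/w7.png

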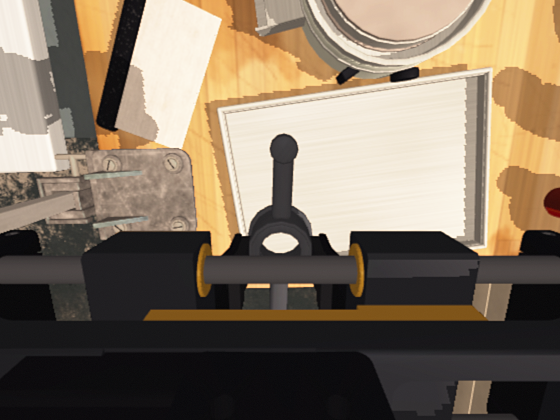

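```bash
python3 - <<'E'
from h import *
for p in [(220,108),(490,70),(486,246)]: print(at("wrist",p,.021))
E
```

```text
[ 0.3606 -0.092   0.021 ]
[ 0.6466 -0.0599  0.021 ]
[ 0.6717 -0.2572  0.021 ]
```

```bash
python3 -m jog '[{"rot":[0,0,0],"travel":[0.15,0.013,0],"jaw":1},{"rot":[0,0,0],"travel":[0.15,0.013,0],"jaw":1},{"rot":[0,0,0],"travel":[0.15,0,0],"jaw":1},{"rot":[0,0,0],"travel":[0.08,0,0],"jaw":1},{"rot":[0,0,0],"travel":[0,0,0],"jaw":1}]' 25
```

```text
time: 10.6
position: [0.4305, -0.1849, 0.0369]
tool_rot: [1.222, 1.209, -1.224]
ft_force: [0.0, -0.7, -1.7]
grip_width: 0.396
```

```bash
python3 -m jog '[{"rot":[0,0,0],"travel":[0.01,0,0],"jaw":1},{"rot":[0,0,0],"travel":[0.01,0,0],"jaw":1},{"rot":[0,0,0],"travel":[0,0,0],"jaw":1}]' 25
python3 - <<'E'
from h import *
snap("scene","s8",(250,180,480,350),3)
s=ctrl.get_state();print(s["time"],s["position"],s["ft_force"])
E
```

```text
time: 10.9
position: [0.434, -0.188, 0.0354]
tool_rot: [1.223, 1.198, -1.222]
ft_force: [-0.6, 0.8, -1.5]
grip_width: 0.393
10.95 [ 0.4338 -0.188   0.0353] [-0.1194 -0.2516 -1.9225]
```

View pics/s8.png

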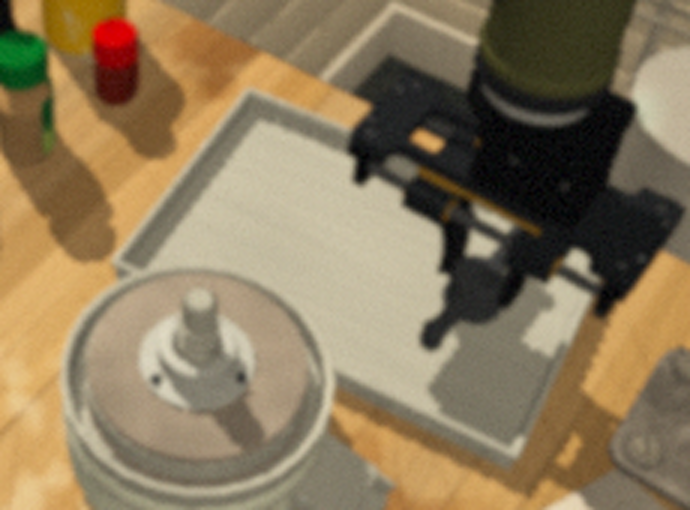

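```bash
python3 -m jog '[{"rot":[0,0,0],"travel":[0.01,0,0],"jaw":1},{"rot":[0,0,0],"travel":[0.01,0,0],"jaw":1},{"rot":[0,0,0],"travel":[0.01,0,0],"jaw":1},{"rot":[0,0,0],"travel":[0,0,0],"jaw":1}]' 25; python3 -m jog '[{"rot":[0,0,0],"travel":[0.01,0,0],"jaw":1},{"rot":[0,0,0],"travel":[0,0,0],"jaw":1}]' 25
python3 -m jog '[{"rot":[0,0,0],"travel":[0.01,0,0],"jaw":1},{"rot":[0,0,0],"travel":[0,0,0],"jaw":1}]' 25
```

```text
time: 11.35
position: [0.4324, -0.1875, 0.0245]
tool_rot: [1.223, 1.201, -1.224]
ft_force: [-0.2, 0.1, -1.7]
grip_width: 0.389
time: 11.55
position: [0.4331, -0.1876, 0.0221]
tool_rot: [1.223, 1.2, -1.223]
ft_force: [0.6, 0.1, -0.5]
grip_width: 0.394
time: 11.75
position: [0.4332, -0.1873, 0.0209]
tool_rot: [1.223, 1.201, -1.224]
ft_force: [-5.3, 4.1, 17.1]
grip_width: 0.393
```

Contact: 17 N up at z ≈ 0.021. I'll ease off a little and release.

```bash
python3 -m jog '[{"rot":[0,0,0],"travel":[-0.006,0,0],"jaw":1},{"rot":[0,0,0],"travel":[0,0,0],"jaw":-0.3},{"rot":[0,0,0],"travel":[0,0,0],"jaw":-0.3},{"rot":[0,0,0],"travel":[0,0,0],"jaw":-0.3},{"rot":[0,0,0],"travel":[0,0,0],"jaw":-0.3},{"rot":[0,0,0],"travel":[0,0,0],"jaw":-0.3}]'
python3 -m jog '[{"rot":[0,0,0],"travel":[-0.06,0,0],"jaw":-0.3},{"rot":[0,0,0],"travel":[-0.15,0,0],"jaw":-0.3},{"rot":[0,0,0],"travel":[-0.16,0,0],"jaw":-1},{"rot":[0,0,0],"travel":[-0.16,0,0],"jaw":-1},{"rot":[0,0,0],"travel":[-0.16,0,0],"jaw":-1},{"rot":[0,0,0],"travel":[0,0,0],"jaw":-1}]'
python3 - <<'E'
from h import *
snap("scene","s9",(200,170,480,370),2.8);snap("wrist","w9")
s=ctrl.get_state();print(s["time"],s["position"],s["ft_force"])
E
```

```text
time: 12.35
position: [0.4328, -0.1877, 0.0208]
tool_rot: [1.223, 1.2, -1.224]
ft_force: [0.2, -0.5, -0.7]
grip_width: 0.638
time: 12.95
position: [0.4366, -0.189, 0.2348]
tool_rot: [1.224, 1.187, -1.219]
ft_force: [1.2, -0.3, -1.5]
grip_width: 0.925
13.05 [ 0.4335 -0.188   0.2289] [-0.3406  0.0099  0.1188]
```

View pics/s9.png

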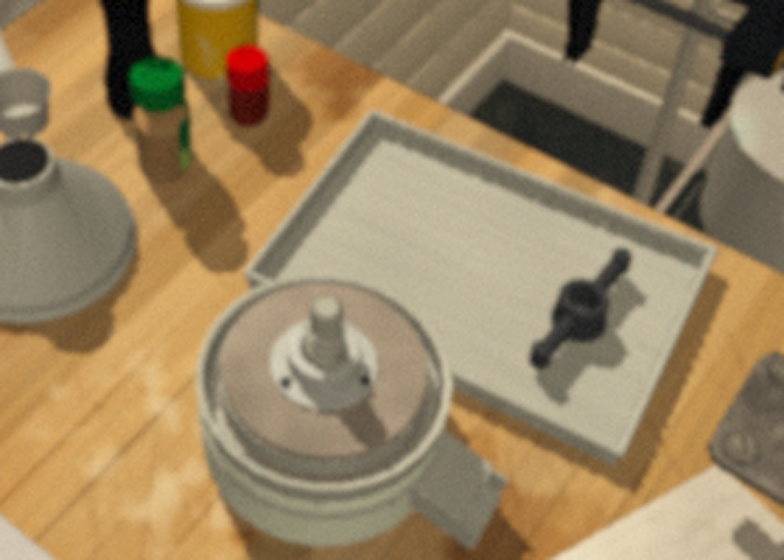

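View pics/w9.png

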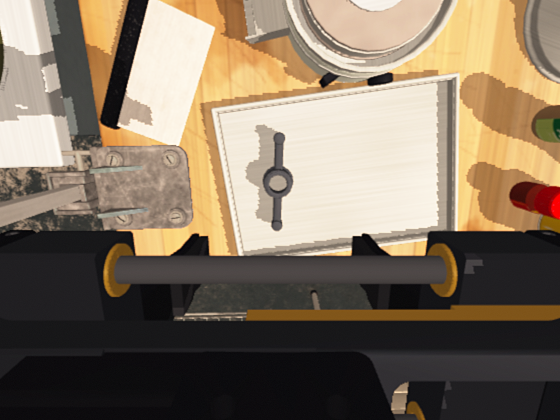

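The nut lies flat and released near the tray's near end, at (278,182) in the wrist view. Now the stone.

```bash
python3 -m jog '[{"rot":[0,0,0],"travel":[0,0.048,-0.112],"jaw":-1},{"rot":[0,0,0],"travel":[0,0.048,-0.112],"jaw":-1},{"rot":[0,0,0],"travel":[0,0.048,-0.112],"jaw":-1},{"rot":[0,0,0],"travel":[0,0.048,-0.112],"jaw":-1},{"rot":[0,0,0],"travel":[0,0.048,-0.112],"jaw":-1},{"rot":[0,0,0],"travel":[0,0.048,-0.112],"jaw":-1},{"rot":[0,0,0],"travel":[0,0,0],"jaw":-1},{"rot":[0,0,0],"travel":[0,0,0],"jaw":-1}]'
python3 - <<'E'
from h import *
snap("wrist","w10")
s=ctrl.get_state();print(s["time"],s["position"],s["ft_force"],s["grip_width"],R.from_rotvec(s["tool_rot"]).as_matrix())
E
```

```text
time: 13.85
position: [0.5221, 0.0131, 0.2259]
tool_rot: [1.22, 1.204, -1.224]
ft_force: [-0.9, -0.3, -0.7]
grip_width: 0.999
13.9 [0.5221 0.0117 0.2261] [-0.0076 -0.4164  0.075 ] 0.996603668030694 [[-0.0032  0.9998 -0.0191]
 [ 0.     -0.0191 -0.9998]
 [-1.     -0.0032  0.    ]]
```

```bash
python3 -m jog '[{"rot":[0,0,0],"travel":[0.12,0.005,0],"jaw":-1},{"rot":[0,0,0],"travel":[0.12,0,0],"jaw":-1},{"rot":[0,0,0],"travel":[0.11,0,0],"jaw":-1},{"rot":[0,0,0],"travel":[0.05,0,0],"jaw":-1},{"rot":[0,0,0],"travel":[0,0,0],"jaw":-1},{"rot":[0,0,0],"travel":[0,0,0],"jaw":-1}]'
python3 - <<'E'
from h import *
snap("wrist","w11");snap("scene","s11",(200,170,480,370),2.8)
s=ctrl.get_state();print(s["time"],s["position"],s["ft_force"])
E
```

```text
time: 14.5
position: [0.5252, 0.0117, 0.1087]
tool_rot: [1.224, 1.199, -1.223]
ft_force: [0.5, 0.5, 0.7]
grip_width: 1.002
14.6 [0.526  0.0121 0.1096] [ 0.34   -0.0369  0.3516]
```

View pics/w11.png

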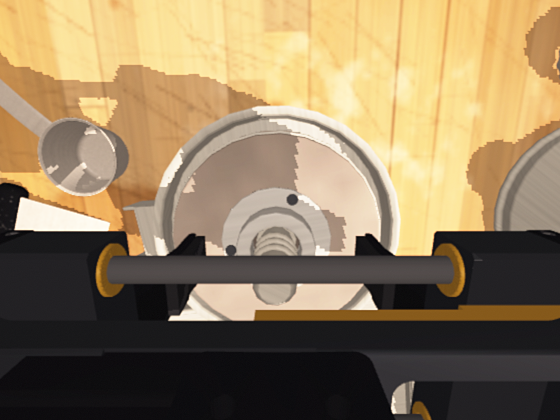

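View pics/s11.png

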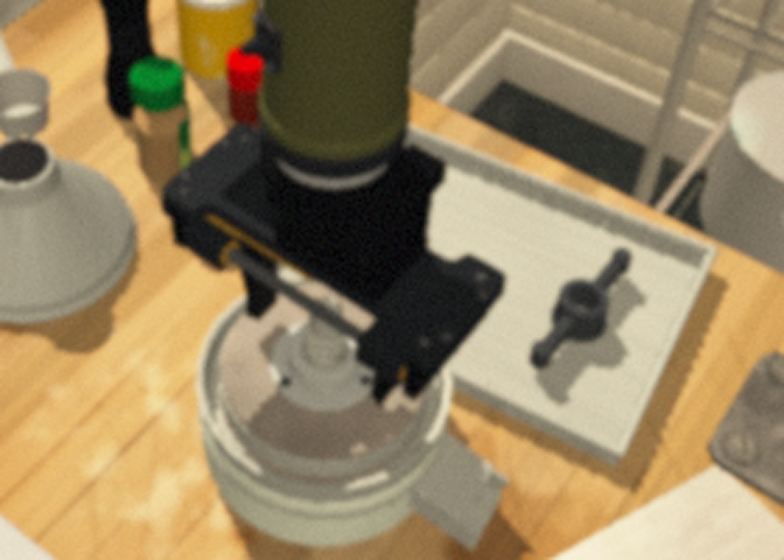

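```bash
python3 -m jog '[{"rot":[0,0,0],"travel":[0.01,-0.006,0],"jaw":-0.3},{"rot":[0,0,0],"travel":[0.01,0,0],"jaw":-0.3},{"rot":[0,0,0],"travel":[0,0,0],"jaw":-0.3},{"rot":[0,0,0],"travel":[0,0,0],"jaw":-0.3},{"rot":[0,0,0],"travel":[0,0,0],"jaw":-0.3}]' 45
```

```text
time: 15.1
position: [0.5229, 0.0123, 0.1019]
tool_rot: [1.223, 1.2, -1.223]
ft_force: [0.2, -0.6, 1.2]
grip_width: 0.679
```

```bash
python3 -m jog '[{"rot":[0,0,0],"travel":[0,0,0],"jaw":1},{"rot":[0,0,0],"travel":[0,0,0],"jaw":1},{"rot":[0,0,0],"travel":[0,0,0],"jaw":1},{"rot":[0,0,0],"travel":[0,0,0],"jaw":1}]' 45
```

```text
time: 15.5
position: [0.5228, 0.0123, 0.1019]
tool_rot: [1.224, 1.2, -1.224]
ft_force: [-0.4, -0.7, 0.4]
grip_width: 0.512
```

```bash
python3 -m jog '[{"rot":[0,0,0],"travel":[0,0,0],"jaw":1},{"rot":[0,0,0],"travel":[-0.01,0,0],"jaw":1},{"rot":[0,0,0],"travel":[-0.02,0,0],"jaw":1},{"rot":[0,0,0],"travel":[-0.03,0,0],"jaw":1},{"rot":[0,0,0],"travel":[0,0,0],"jaw":1}]' 55
python3 - <<'E'
from h import *
snap("scene","s12",(200,170,480,370),2.8)
E
```

```text
time: 16.0
position: [0.5237, 0.0124, 0.1211]
tool_rot: [1.224, 1.198, -1.222]
ft_force: [0.5, 0.3, -6.3]
grip_width: 0.512
```

View pics/s12.png

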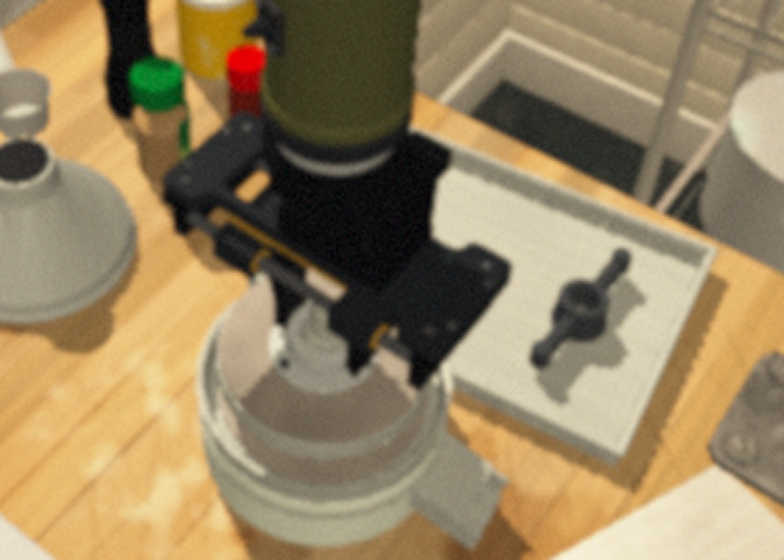

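The load is −6.3 N, so the stone is carried. I'll keep lifting.

```bash
python3 -m jog '[{"rot":[0,0,0],"travel":[-0.03,0,0],"jaw":1},{"rot":[0,0,0],"travel":[-0.05,0,0],"jaw":1},{"rot":[0,0,0],"travel":[-0.06,0,0],"jaw":1},{"rot":[0,0,0],"travel":[-0.07,0,0],"jaw":1},{"rot":[0,0,0],"travel":[-0.07,0,0],"jaw":1},{"rot":[0,0,0],"travel":[-0.04,0,0],"jaw":1},{"rot":[0,0,0],"travel":[0,0,0],"jaw":1}]' 55
python3 - <<'E'
from h import *
snap("scene","s13",(200,120,480,330),2.8)
s=ctrl.get_state();print(s["time"],s["position"],s["ft_force"])
E
```

```text
time: 16.75
position: [0.5243, 0.0125, 0.2183]
tool_rot: [1.225, 1.196, -1.22]
ft_force: [0.0, 0.6, -7.6]
grip_width: 0.504
16.8 [0.5233 0.0124 0.2167] [-1.3753  0.1005 -6.968 ]
```

View pics/s13.png

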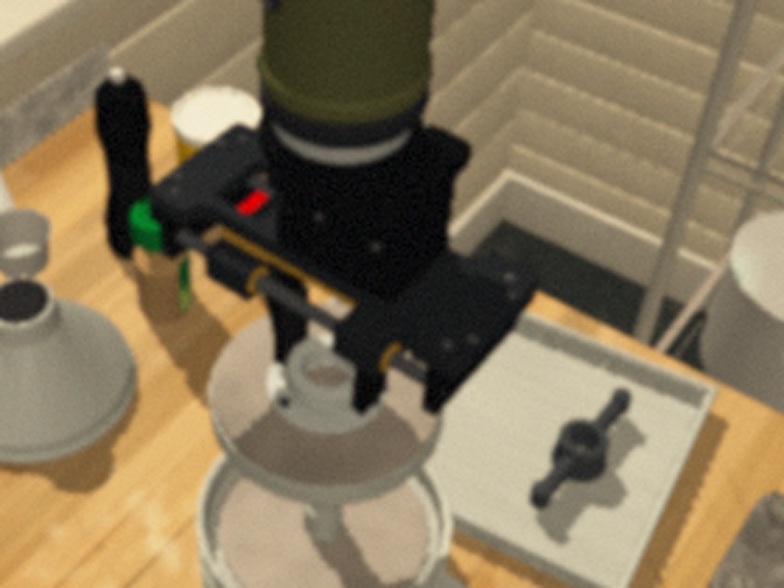

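```bash
python3 -m jog '[{"rot":[0,0,0],"travel":[0,0.02,0.05],"jaw":1},{"rot":[0,0,0],"travel":[0,0.033,0.1],"jaw":1},{"rot":[0,0,0],"travel":[0,0.033,0.1],"jaw":1},{"rot":[0,0,0],"travel":[0,0.033,0.1],"jaw":1},{"rot":[0,0,0],"travel":[0,0.033,0.1],"jaw":1},{"rot":[0,0,0],"travel":[0,0.033,0.1],"jaw":1},{"rot":[0,0,0],"travel":[0,0.014,0.05],"jaw":1},{"rot":[0,0,0],"travel":[0,0,0],"jaw":1}]' 55
python3 - <<'E'
from h import *
snap("wrist","w14");snap("scene","s14")
s=ctrl.get_state();print(s["time"],s["position"],s["ft_force"])
E
```

```text
time: 17.6
position: [0.5781, -0.1735, 0.2137]
tool_rot: [1.226, 1.199, -1.23]
ft_force: [-0.4, 0.3, -6.6]
grip_width: 0.51
17.7 [ 0.5784 -0.1683  0.2145] [-0.6742  0.9862 -7.4572]
```

View pics/w14.png

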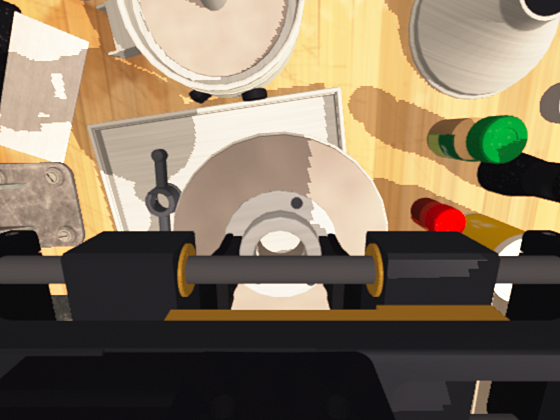

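View pics/s14.png

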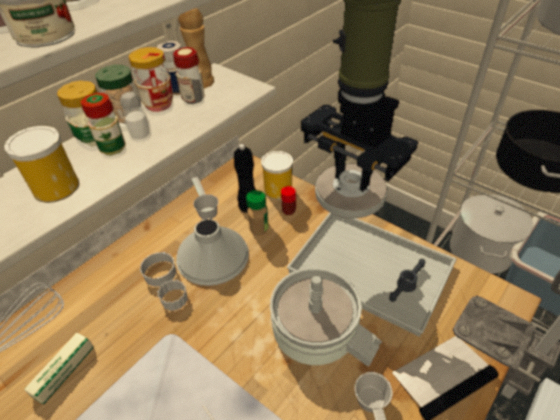

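```bash
python3 - <<'E'
from h import *
a=at("wrist",(90,127),.021);b=at("wrist",(340,90),.021);print(a,b,at("wrist",(160,201),.033))
u=(b-a)[:2];u/=np.linalg.norm(u);v=np.array([-u[1],u[0]])
c=((a+b)/2)[:2]-.1*v;print("tray c",c,u,"stone target",c+.066*u)
E
```

```text
[ 0.3603 -0.0899  0.021 ] [ 0.6475 -0.0557  0.021 ] [ 0.4358 -0.1762  0.033 ]
tray c [ 0.5157 -0.1721] [0.993  0.1183] stone target [ 0.5812 -0.1643]
```

```bash
python3 -m jog '[{"rot":[0,0,0],"travel":[0.05,0,0],"jaw":1},{"rot":[0,0,0],"travel":[0.1,0.003,0],"jaw":1},{"rot":[0,0,0],"travel":[0.1,0,0],"jaw":1},{"rot":[0,0,0],"travel":[0.1,0,0],"jaw":1},{"rot":[0,0,0],"travel":[0.1,0,0],"jaw":1},{"rot":[0,0,0],"travel":[0.06,0,0],"jaw":1},{"rot":[0,0,0],"travel":[0,0,0],"jaw":1},{"rot":[0,0,0],"travel":[0,0,0],"jaw":1}]' 55
python3 - <<'E'
from h import *
snap("wrist","w15");snap("scene","s15",(250,130,480,330),2.8)
s=ctrl.get_state();print(s["time"],s["position"],s["ft_force"],R.from_rotvec(s["tool_rot"]).as_matrix()[:,0])
E
```

```text
time: 18.5
position: [0.5798, -0.1676, 0.0627]
tool_rot: [1.222, 1.202, -1.222]
ft_force: [1.1, -0.6, -6.4]
grip_width: 0.51
18.6 [ 0.5812 -0.1685  0.0644] [-0.5048 -0.2813 -6.2258] [ 0.0027 -0.0008 -1.    ]
```

View pics/w15.png

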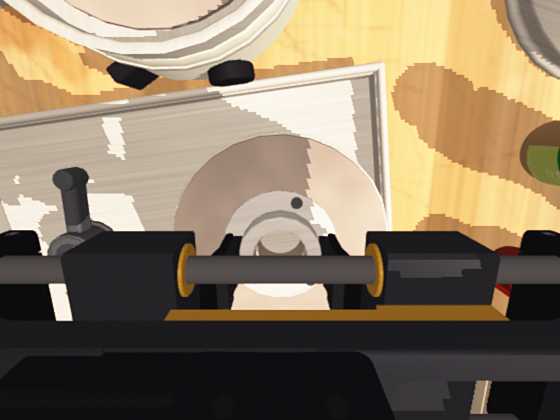

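View pics/s15.png

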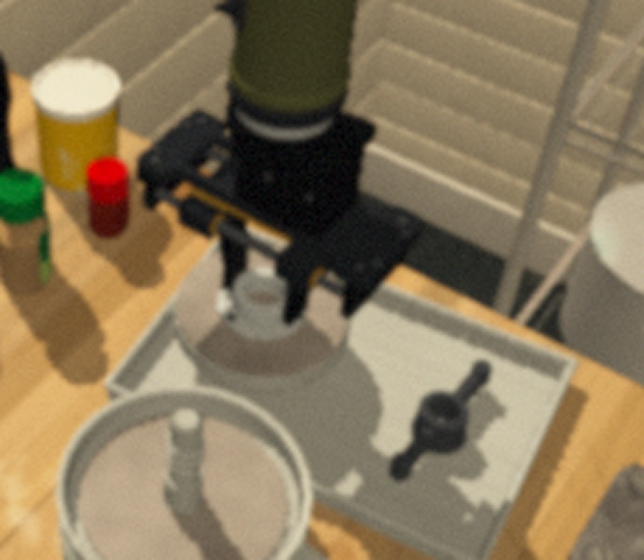

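```bash
python3 -m jog '[{"rot":[0,0,0],"travel":[0.03,-0.015,0],"jaw":1},{"rot":[0,0,0],"travel":[0.03,0,0],"jaw":1},{"rot":[0,0,0],"travel":[0.01,0,0],"jaw":1},{"rot":[0,0,0],"travel":[0,0,0],"jaw":1},{"rot":[0,0,0],"travel":[0,0,0],"jaw":1}]' 55
python3 -m jog '[{"rot":[0,0,0],"travel":[0.01,0,0],"jaw":1},{"rot":[0,0,0],"travel":[0,0,0],"jaw":1},{"rot":[0,0,0],"travel":[0,0,0],"jaw":1}]' 55
```

```text
time: 19.1
position: [0.5756, -0.1687, 0.0418]
tool_rot: [1.224, 1.2, -1.223]
ft_force: [0.5, 0.0, -6.8]
grip_width: 0.508
time: 19.4
position: [0.5754, -0.1687, 0.0389]
tool_rot: [1.223, 1.2, -1.223]
ft_force: [0.3, 0.0, -6.6]
grip_width: 0.506
```

```bash
python3 -m jog '[{"rot":[0,0,0],"travel":[0.007,0,0],"jaw":1},{"rot":[0,0,0],"travel":[0,0,0],"jaw":1},{"rot":[0,0,0],"travel":[0,0,0],"jaw":1}]' 55
python3 -m jog '[{"rot":[0,0,0],"travel":[0.005,0,0],"jaw":1},{"rot":[0,0,0],"travel":[0,0,0],"jaw":1},{"rot":[0,0,0],"travel":[0,0,0],"jaw":1}]' 55
python3 -m jog '[{"rot":[0,0,0],"travel":[0.004,0,0],"jaw":1},{"rot":[0,0,0],"travel":[0,0,0],"jaw":1},{"rot":[0,0,0],"travel":[0,0,0],"jaw":1}]' 55
```

```text
time: 19.7
position: [0.5753, -0.1687, 0.0367]
tool_rot: [1.223, 1.2, -1.223]
ft_force: [0.6, 0.9, -6.9]
grip_width: 0.505
time: 20.0
position: [0.5754, -0.1687, 0.0352]
tool_rot: [1.223, 1.2, -1.223]
ft_force: [-0.1, -0.6, -7.0]
grip_width: 0.508
time: 20.3
position: [0.5754, -0.1688, 0.034]
tool_rot: [1.223, 1.2, -1.224]
ft_force: [0.2, -0.0, -6.7]
grip_width: 0.51
```

```bash
python3 -m jog '[{"rot":[0,0,0],"travel":[0.004,0,0],"jaw":1},{"rot":[0,0,0],"travel":[0,0,0],"jaw":1},{"rot":[0,0,0],"travel":[0,0,0],"jaw":1}]' 55
python3 -m jog '[{"rot":[0,0,0],"travel":[0.004,0,0],"jaw":1},{"rot":[0,0,0],"travel":[0,0,0],"jaw":1},{"rot":[0,0,0],"travel":[0,0,0],"jaw":1}]' 55
```

```text
time: 20.6
position: [0.5755, -0.1688, 0.0339]
tool_rot: [1.223, 1.2, -1.224]
ft_force: [-5.4, 0.9, 5.3]
grip_width: 0.511
time: 20.9
position: [0.5755, -0.1688, 0.0338]
tool_rot: [1.222, 1.199, -1.224]
ft_force: [-8.0, 1.9, 13.9]
grip_width: 0.513
```

Contact came at the height expected for the tray floor. I'll ease off, release, retreat and look.

```bash
python3 -m jog '[{"rot":[0,0,0],"travel":[-0.004,0,0],"jaw":1},{"rot":[0,0,0],"travel":[0,0,0],"jaw":-0.6},{"rot":[0,0,0],"travel":[0,0,0],"jaw":-0.6},{"rot":[0,0,0],"travel":[0,0,0],"jaw":-0.6},{"rot":[0,0,0],"travel":[0,0,0],"jaw":-0.6},{"rot":[0,0,0],"travel":[0,0,0],"jaw":-0.6}]'
python3 -m jog '[{"rot":[0,0,0],"travel":[-0.03,0,0],"jaw":-0.6},{"rot":[0,0,0],"travel":[-0.12,0,0],"jaw":-0.6},{"rot":[0,0,0],"travel":[-0.16,0,0],"jaw":-0.6},{"rot":[0,0,0],"travel":[-0.16,0,0],"jaw":-0.6},{"rot":[0,0,0],"travel":[-0.16,0,0],"jaw":-0.6},{"rot":[0,0,0],"travel":[0,-0.16,0],"jaw":-0.6},{"rot":[0,0,0],"travel":[0,0,0],"jaw":-0.6},{"rot":[0,0,0],"travel":[0,0,0],"jaw":-0.6}]'
python3 - <<'E'
from h import *
snap("wrist","w16");snap("scene","s16",(200,130,480,350),2.7);snap("top","t16")
s=ctrl.get_state();print(s["time"],s["position"],s["ft_force"],s["grip_width"])
E
```

```text
time: 21.5
position: [0.5758, -0.1688, 0.0328]
tool_rot: [1.224, 1.2, -1.223]
ft_force: [-0.2, 0.3, 0.1]
grip_width: 0.782
time: 22.3
position: [0.5267, -0.1682, 0.2225]
tool_rot: [1.223, 1.198, -1.225]
ft_force: [0.4, -0.1, 0.0]
grip_width: 0.8
22.45 [ 0.5281 -0.1677  0.2219] [ 0.1555 -0.2646  0.2864] 0.8001161444068976
```

View pics/w16.png

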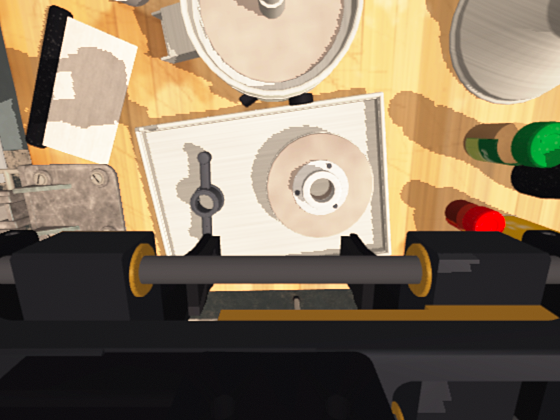

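View pics/s16.png

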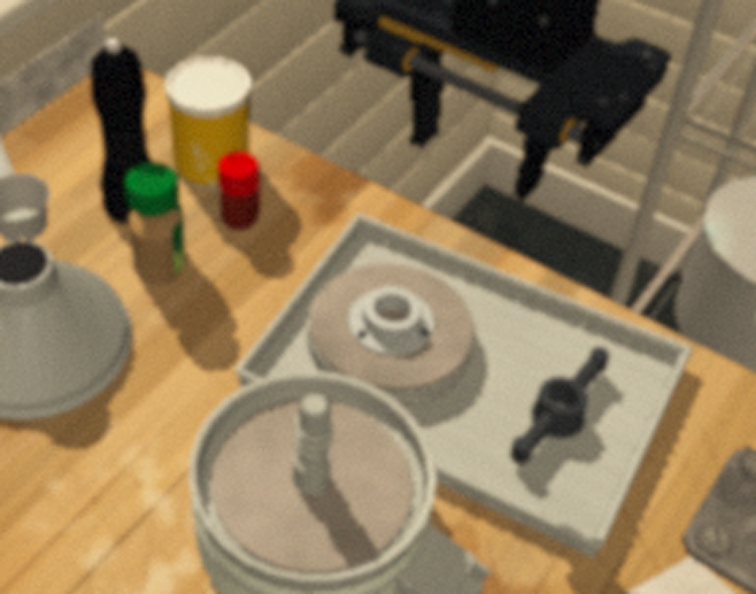

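View pics/t16.png

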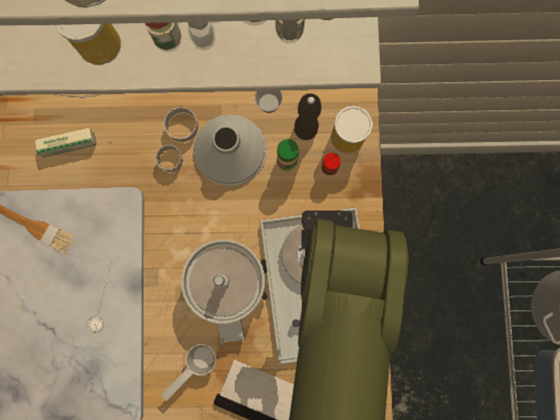

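The stone lies flat with its hub up, at (321,185) in the wrist view, clear of the rim and of the nut at (206,202). The hopper and jars are at the same pixels as at the start.

```bash
python3 -c "
from bench import ctrl
print(ctrl.close_job())"
```

```text
the job is handed in; nothing more can be done
None
```

I unscrewed the hub nut by pushing its arms clockwise for about 1.75 turns with the shut fingers. I then lifted the nut off the shaft and laid it at the near end of the baking tray. The runner stone came off by its hub and was set down at the far end, touching the tray floor at about 14 N before I let go. I handed the job in at about 22.5 s on the robot's clock.

- **Final pictures:** The nut is flat in the tray and the stone is hub up and flat on the tray floor. Both are clear of the rim and of each other.
- **Other things:** The hopper and both jars are at the same pixel positions as at the start.
- **Robot:** The gripper is well clear of everything, with wrist force near zero.
- **Disagreement:** My estimates of the tray's centre differed by up to 6 mm between the top and wrist cameras. I aimed between them, which left about 10 mm to the rim.
- **Position readings:** The TCP reading during and just after moves was off by a few mm, so I set the final heights by contact force.

No check failed, and `close_job` gave no verdict.

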